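# Index the specimen carousel under the microscope and lock it

### The arm

A 7-joint arm with a two-finger parallel gripper is mounted at the origin on the work surface. World frame = base frame: x ahead of the robot, y to its left, z up, the work surface at z = 0. Lengths are in m, angles in degrees, forces in N, time in s.
With the tool pointing down it reaches from about 0.4 to 0.875 m from the base axis. Payload 19.3 kg.
Tool frame: the origin (TCP) lies where the fingers leave the gripper's body, on its centre line; the fingertips stand 73 mm ahead of it and the grasp point (between the pads) lies bot.pinch_z ahead of it (bot.pinch_z is the distance from the TCP to the grasp point, in m); z points along the fingers, x is the direction in which the jaws open and shut, and the axes are right-handed (so a half turn about z gives the same grasp; the last joint's range is limited). The gripper opens to 85 mm and grips with 20 to 120 N. Pads are 22 mm wide; open, the fingers measure 114 mm over their backs; the gripper's body (76 mm by 85 mm) begins 54 mm behind the grasp point. The pads swing forward as they close: fully open they stand 13 mm farther back than shut.
Start: joints at [-79.309, 29.874, -2.08, 91.645, 1.215, 58.505, -6.463], TCP at [0.159, 0.604, 0.304] pointing down, gripper open.
Joint ranges: [-166.77, 166.77], [-17.47, 122.26], [-85.68, 81.53], [9.62, 139.38], [-72.42, 252.41], [9.2, 110.78], [-144.41, 144.41]. Speed limits (degrees/s): [108.29, 108.29, 136.94, 136.94, 172.46, 172.46, 172.46].

### API

Orientations are given as a 3x3 rotation matrix whose columns are the frame's x, y, z axes.
In Python, from station import bot, get_image, get_calibration, sign_off gives the robot as it stands. The module is installed in compiled form; this text tells all that it offers.
- The arm moves only by the tool step_arm, never from a script. Its argument "deltas" is a list of rows, each a list of 3 entries, a list of its own where there are three numbers: the turn, a rotation vector about the tool's x, y, z in rad, then the shift along the tool's x, y, z in cm, then the opening, from 0 (shut) to 1 (fully open). A call has 1 to 12 rows; each row is the pose to reach, as a shift and turn from the pose commanded when the call began, along the tool's axes at that moment; what a row does not reach only later rows make up. A row lasts 1/12 s, in which the tool goes at most 41.7 mm and 7.16 degrees, less where a joint would pass 70% of its speed; a pose out of reach is approached as far as the arm can. A call with a gripper value outside its range is refused whole. The fingers move at their own pace and stop on an object; "newtons" is the grip in N (left out, the last holds). Time passes only in rows, so rows that repeat a pose let the fingers close. It gives the time, the measured TCP pose, the force and the opening at its end, in the units of the state.
- bot.state(): the state, without advancing time (a new reading comes with each control period).
- get_image(name): name is "scene" or "top" or "wrist"; returns (picture, depth): 384x512x3 uint8, blue, green, red; 384x512 float32, m along the optical axis (not along the pixel's ray), 0 where there is no reading.
- get_calibration(name): a dict with "fx", "fy", "cx", "cy" (pixels), "rvec" (rotation vector, rad) and "tvec" (3), from world to camera coordinates, as OpenCV has them. Camera axes: x right, y down, z forward; pixel columns grow to the right and rows downward; lengths in m; the calibration is good to about 2 mm. A picture is of the moment at which its call begins: read the wrist's pose just before it. get_calibration takes no time and is no camera call; for the wrist camera it gives the pose at the moment of the call.
- sign_off(): hands the job in, once; it reports no verdict.
The state is a dict: "time": time; "q": joint angles; "qd": joint speeds; "tau": joint torques, N m; "position": TCP position; "tcp_rot": TCP orientation; "ft_force": force on the tool from outside, world axes, zero at the start; "torque": the same for the moment, N m; "opening": finger opening in m.
Only numpy, scipy, OpenCV 4.12 (cv2) and the standard library are available. Lean on these libraries where they do the work, as an engineer would, in place of code of your own. Each camera call takes 0.05 s, during which the arm holds its last target. There are 200 camera calls.

### The job

Bring the specimen in the red mount under the microscope lens and lock the carousel there: pull up the red index plunger and give it a quarter turn so that it stays parked, turn the carousel by its black centre knob, then pull and turn the plunger back and let go so that it snaps fully home in the notch. Leave all the specimens sitting in their cups without touching them, do not bump the microscope, and leave the two bottles and the air blower where they are.

Things in the scene. Friction and masses are not known exactly. Their poses are not given: they have to be found in the camera images.
- stand: White microscope stand fixed to the table, base x -150..150, y -160..265, 34 high. Origin on the carousel's vertical axis at table height, z up. In its frame the lens axis is at (0, 90) and the index plunger's axis at (0, -124); the plunger's steel bracket spans x -17..17, y -156..-111 and is 82 high.
- carousel (a joint): Angle of the aluminium carousel (disc diameter 260, top at 60) about its vertical axis, rad, counter-clockwise from above, 0 at the start, no end stops. Five cups on radius 90, 72 deg (1.257 rad) apart, each with a notch in the disc's edge that faces the plunger when that cup is under the lens. Locked at the start. Free, it turns with 0.12 N m and stays where left. Play when locked 0.006 rad.
- hub_grip (a point): Middle of the round black ribbed turning knob at the centre of the carousel: diameter 44, from 72 to 104 above the table, this point at 88 on its axis, for gripping and turning the carousel by hand. Turns with the carousel. The cups begin 71 from the axis.
- plunger (a joint): Lift of the sprung index plunger, m, along the vertical. 0 = home, its 8 mm round nose in a carousel notch; 0.008 = nose on the disc between notches; 0.0105 = parked in its rest notch, carousel free; from 0.0135 the knob can be turned; stop at 0.018. Spring: 6 N down at 0, 11 N at 0.018. The nose drops in by itself if the carousel is within 1.5 deg of a station.
- plunger_knob: Red round pull knob of the plunger, diameter 30, gripped from 14 below to 18 above its origin, which is on its axis, 120 above the table when home. White line on top along its x axis. Pulled up it turns either way, without stop. It drops home only with the line along the stand's x axis (as at the start, or a half turn on) and rests parked a quarter turn from that; it falls in within about 4 deg.
- lens (a point): Centre of the lens tip, 104 above the table, on the vertical optical axis. Over it the lens has radius 13 up to height 134, then the microscope's barrel, radius 17 (arm clamp round it radius 20), up to its top at 218.
- mount_red: Mounted specimen: red resin cylinder, diameter 30, height 22, a polished copper section (14 x 9) in its top face, loose in a carousel cup (floor at 60, rim at 69, outer radius 18; the mount's top is at 82). Origin at the centre of its underside. THE one to be viewed; starts in any of the four cups not under the lens.
- mount_black: Mounted specimen: black resin cylinder, diameter 30, height 22, a polished grey aluminium section (14 x 9) in its top face, loose in a carousel cup (floor at 60, rim at 69, outer radius 18; the mount's top is at 82). Origin at the centre of its underside.
- mount_green: Mounted specimen: green resin cylinder, diameter 30, height 22, a polished steel section (14 x 9) in its top face, loose in a carousel cup (floor at 60, rim at 69, outer radius 18; the mount's top is at 82). Origin at the centre of its underside.
- mount_blue: Mounted specimen: blue resin cylinder, diameter 30, height 22, a polished brass section (14 x 9) in its top face, loose in a carousel cup (floor at 60, rim at 69, outer radius 18; the mount's top is at 82). Origin at the centre of its underside.
- mount_amber: Mounted specimen: amber resin cylinder, diameter 30, height 22, a polished white ceramic section (14 x 9) in its top face, loose in a carousel cup (floor at 60, rim at 69, outer radius 18; the mount's top is at 82). Origin at the centre of its underside. Under the lens at the start.
- rinse_bottle: Bystander: white bottle with blue cap, radius 30, height 145, standing on the table close to the plunger. Origin at the centre of its underside.
- polish_bottle: Bystander: brown bottle with orange cap, radius 22, height 120, standing on the table close to the plunger. Origin at the centre of its underside.
- air_blower: Bystander: black rubber air blower bulb with upright nozzle, radius 33, height 98, standing on the table to the right of the stand. Origin at the centre of its underside.
- scope: The compact digital microscope: lens and barrel (see lens), an arm 40 wide at heights 164 to 196 from the barrel along +y, with black focus knobs out to x +-50 at y 160..192, and a white column x -25..25, y 203..244, 228 high. Fixed on the stand; origin and axes those of the stand.
There are look-alikes about, which are no part of the job. What is meant by the mount_black is not pink, and is the smaller of those in its own colour.

How it is judged (in metres and radians):
On the way, in this order (a step that is already met when the one before it is completed fails the run):
1. the index plunger is pulled, given a quarter turn and let go, so that it stays parked up (value of joint plunger between 0.0092 and 0.0118 m and contact force between the fingers and plunger_knob below 0.1 N), for 0.2 s.
2. the carousel is turned until the red mount is under the lens (horizontal distance between mount_red and lens below 0.006 m), for 0.1 s.
At the end, for the whole second after the job is handed in: Plunger fully home (lift under 1.5 mm) and let go; red mount within 4 mm of the optical axis; carousel at rest; all five mounts upright and at rest on their cup floors (within 3 mm); bottles and blower upright within 15 mm of their places (value of joint plunger below 0.0015 m and horizontal distance between mount_red and lens below 0.004 m and velocity of joint carousel between -0.03 and 0.03 rad/s and contact force between the fingers and plunger_knob below 0.1 N and z of each of mount_amber, mount_red, mount_black, mount_green, mount_blue in the frame of stand below 0.063 m and angle between each of mount_amber, mount_red, mount_black, mount_green, mount_blue's own z axis and vertical below 0.1 rad and linear speed of each of mount_amber, mount_red, mount_black, mount_green, mount_blue below 0.02 m/s and distance of each of rinse_bottle, polish_bottle, air_blower from where it was at the start of the episode below 0.015 m and angle between each of rinse_bottle, polish_bottle, air_blower's own z axis and vertical below 0.15 rad); the robot touches nothing.
It fails at once if the robot touches a specimen (contact force between any of the fingers, the arm and mount_amber above 0.5 N or contact force between any of the fingers, the arm and mount_red above 0.5 N or contact force between any of the fingers, the arm and mount_black above 0.5 N or contact force between any of the fingers, the arm and mount_green above 0.5 N or contact force between any of the fingers, the arm and mount_blue above 0.5 N).
It fails at once if a specimen is tipped or thrown out of its cup (angle between any of mount_amber, mount_red, mount_black, mount_green, mount_blue's own z axis and vertical above 0.25 rad).
It fails at once if the microscope is bumped (more than 5 N) (contact force between any of the fingers, the arm and scope above 5 N).
It fails at once if a bottle or the blower is pushed more than 15 mm (distance of any of rinse_bottle, polish_bottle, air_blower from where it was at the start of the episode above 0.015 m).
It also fails if it takes over 61 s, if anything falls off the work surface, if the arm or the gripper's body presses on something with over 40 N, if the wrist force passes 120 N, or if a joint passes its speed limit or range.

## Working session

There is one attempt and no reset: what is moved stays moved. The work goes in short steps, Python scripts to look and compute and a tool call to move; the robot and the scene stay as the last step left them, time stands still between calls to the robot, and variables do not carry over. Pictures are saved under pics/ and viewed, about 8 in all and at most 12, crops included, and the job is handed in when it is done.

Besides the shell and the picture viewer there is one more tool, called after "Request:" as name(argument=value, ...) on one line, values as JSON. step_arm: Moves the arm, as the interface text tells. Its arguments: {"type":"object","properties":{"deltas":{"type":"array"},"newtons":{"type":"number"}},"required":["deltas"]}

```bash
mkdir -p pics; cat > h.py <<'E'
import numpy as np, cv2
from station import bot, get_image, get_calibration, sign_off
def cal(n):
    c=get_calibration(n); R=cv2.Rodrigues(np.array(c['rvec'],float))[0]
    return c,R,np.array(c['tvec'],float).ravel()
def onplane(n,uv,z,C=None):
    c,R,t=C or cal(n); uv=np.atleast_2d(uv).astype(float)
    d=np.c_[(uv[:,0]-c['cx'])/c['fx'],(uv[:,1]-c['cy'])/c['fy'],np.ones(len(uv))]@R
    o=-R.T@t
    return o+d*((z-o[2])/d[:,2])[:,None]
def proj(n,P,C=None):
    c,R,t=C or cal(n); p=np.atleast_2d(P)@R.T+t
    return np.c_[p[:,0]/p[:,2]*c['fx']+c['cx'],p[:,1]/p[:,2]*c['fy']+c['cy']]
E
python3 - <<'E'
from h import *
s=bot.state(); print(s['time'],s['position'],s['tcp_rot'],s['opening'],bot.pinch_z)
for n in('scene','top'):
    im,d=get_image(n); np.savez('pics/%s0.npz'%n,im=im,d=d); cv2.imwrite('pics/%s0.png'%n,im)
    c,R,t=cal(n); print(n,c['fx'],-R.T@t,R[2])
E
```

```text
0.0 [0.15871484 0.60426064 0.30332895] [[ 2.53965318e-01  9.67213300e-01 -2.21745883e-04]
 [ 9.67212665e-01 -2.53965406e-01 -1.11055223e-03]
 [-1.13045667e-03  6.75663243e-05 -9.99999359e-01]] 0.08535261301687648 0.0539
scene 352.15887479316626 [1.00821859 0.05730872 0.62217526] [-0.69834423 -0.2045461  -0.6859127 ]
top 421.9137948574762 [ 0.30298615 -0.07895821  1.14783207] [ 0.14388515 -0.00371616 -0.98958742]
```

View pics/top0.png

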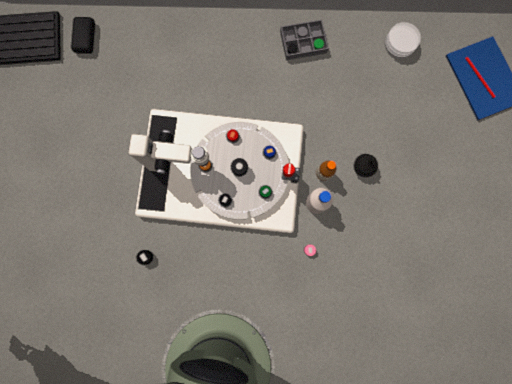

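View pics/scene0.png

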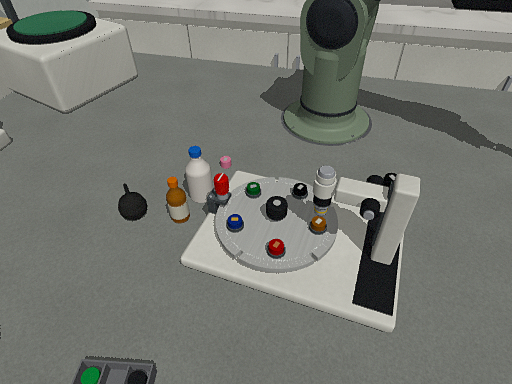

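```bash
python3 - <<'E'
from h import *
out={}
for n in('top','scene'):
    f=np.load('pics/%s0.npz'%n); im,d=f['im'],f['d']; C=cal(n); c,R,t=C
    v,u=np.mgrid[:384,:512]; pc=np.dstack([(u-c['cx'])/c['fx']*d,(v-c['cy'])/c['fy']*d,d]); W=(pc-t)@R
    hsv=cv2.cvtColor(im,cv2.COLOR_BGR2HSV); H,S,V=cv2.split(hsv); z=W[...,2]
    x,y=W[...,0],W[...,1]
    print(n)
    if n=='top':
        m=((abs(z-.034)<.008)&(S<60)&(V>150)).astype(np.uint8)
        k,l,st,ce=cv2.connectedComponentsWithStats(m); i=1+np.argmax(st[1:,4])
        cs=max(cv2.findContours((l==i).astype(np.uint8),0,1)[0],key=cv2.contourArea)
        P=onplane(n,cs[:,0],.034)[:,:2].astype(np.float32); print('stand',cv2.minAreaRect(P*1000),cv2.boxPoints(cv2.minAreaRect(P*1000)))
    for nm,m,zz in [('red',((H<6)|(H>174))&(S>150)&(V>90),(.082,.138)),('orange',(H>8)&(H<16)&(S>180)&(V>100),(.12,)),('blue',(H>105)&(H<125)&(S>150)&(V>90),(.145,.082)),
          ('dark',(V<45)&(z>.07),(.104,)),('green',(H>50)&(H<90)&(S>100),(.082,))]:
        k,l,st,ce=cv2.connectedComponentsWithStats(m.astype(np.uint8))
        for i in range(1,k):
            if st[i,4]>=12:
                zc=z[l==i]; zc=zc[np.isfinite(zc)]
                print(nm,st[i],ce[i].round(1),'zmed/max',np.median(zc).round(3),zc.max().round(3),[onplane(n,ce[i],q)[0,:2].round(4).tolist() for q in zz])
E
```

```text
top
stand ((441.67681884765625, 15.526260375976562), (420.1650695800781, 153.3017578125), 84.78605651855469) [[ 346.25186 -186.72137]
 [ 498.9193  -200.65265]
 [ 537.1018   217.7739 ]
 [ 384.43433  231.70517]]
red [466  57  29  41 126] [480.   77.1] zmed/max 0.017 1.148 [[0.7648, -0.6799], [0.7406, -0.6484]]
red [227 130  11  10  74] [232.2 134.7] zmed/max 0.081 0.087 [[0.5948, -0.0243], [0.5795, -0.0271]]
red [283 164  12  12  92] [288.4 169.5] zmed/max 0.136 0.142 [[0.5056, -0.1707], [0.4949, -0.1659]]
orange [320 161  16  13 129] [327.4 166.1] zmed/max 0.092 0.122 [[0.5085, -0.2645]]
orange [200 162  10   8  34] [205.5 166.5] zmed/max 0.081 0.135 [[0.5023, 0.0379]]
blue [ 448   37   64   82 3079] [484.   76.5] zmed/max 0.01 1.148 [[0.7392, -0.6546], [0.7666, -0.6908]]
blue [264 146  11  11  50] [269.2 151.1] zmed/max 0.081 0.085 [[0.5383, -0.1184], [0.5531, -0.1209]]
blue [319 191  12  11  92] [324.6 196.4] zmed/max 0.144 0.148 [[0.4295, -0.2525], [0.4375, -0.2634]]
dark [158 132  15  10 113] [164.9 137. ] zmed/max 0.192 1.148 [[0.5797, 0.1453]]
dark [149 144   3  10  17] [150.4 1
[... 1964 characters left out ...]
192.7] zmed/max 0.084 0.085 [[0.5134, -0.1824]]
dark [224 194   7  11  14] [227.6 198.9] zmed/max 0.08 0.083 [[0.5239, -0.148]]
dark [313 195  19  12 132] [321.4 201.6] zmed/max 0.153 0.622 [[0.4822, 0.042]]
dark [266 196  22  25 389] [276.1 208.5] zmed/max 0.104 0.108 [[0.5248, -0.0437]]
dark [360 198  20  22 264] [370.  206.6] zmed/max 0.194 0.622 [[0.4715, 0.139]]
dark [372 209  14  36 108] [377.8 226.3] zmed/max 0.121 0.622 [[0.5212, 0.1555]]
green [  13   11   74   25 1338] [49.8 22.5] zmed/max 0.229 0.622 [[-0.382, -1.3269]]
green [247 182  13  13 125] [253.  188.7] zmed/max 0.083 0.622 [[0.4581, -0.112]]
green [ 81 367  20  17 272] [ 90.4 375.6] zmed/max 0.026 0.028 [[0.896, -0.2308]]
```

```bash
cat >> h.py <<'E'
def delta(xyz,yaw,s=None,base=None):
    """shift (cm, tool axes) and turn (rad, rotvec) from current pose to tool-down pose with tool x at yaw deg"""
    s=s or bot.state(); R0=np.array(s['tcp_rot']); a=np.radians(yaw)
    Rt=np.array([[np.cos(a),np.sin(a),0],[np.sin(a),-np.cos(a),0],[0,0,-1.]])
    rv=cv2.Rodrigues(R0.T@Rt)[0].ravel(); sh=R0.T@(np.array(xyz)-s['position'])*100
    return rv.round(4).tolist(),sh.round(2).tolist()
E
python3 - <<'E'
from h import *
from scipy.optimize import least_squares
M=[(12,.5948,-.0243),(-60,.5531,-.1209),(-132,.4478,-.1113),(-204,.4216,-.0108)]
for M_ in(M,[(12,.6025,-.0251),(-60,.5588,-.1221),(-132,.4581,-.112),(-204,.4587-.027,-.0081)]):
  f=lambda p:np.r_[tuple([p[0]+.09*np.cos(np.radians(90-72*(k+1)+p[2]))-m[1],p[1]+.09*np.sin(np.radians(90-72*(k+1)+p[2]))-m[2]] for k,m in enumerate(M_))].ravel()
  r=least_squares(f,[.5,-.045,-5],x_scale=[.01,.01,1]); print(r.x,(r.fun*1000).round(1))
for w in [((.36,.25,.33),30),((.44,-.05,.33),0),((.494,-.168,.30),-19)]: print(w,delta(*w))
E
```

```text
[ 0.50613269 -0.04439773 -4.60820791] [-1.1  0.7 -0.1 -0.3 -0.2 -1.4  1.4  1. ]
[ 0.51490634 -0.04442617 -5.43556646] [ 0.3  0.3  1.9  0.2 -2.8  0.1  0.6 -0.5]
((0.36, 0.25, 0.33), 30) ([0.0004, 0.0009, 0.7904], [-29.16, 28.47, -2.63])
((0.44, -0.05, 0.33), 0) ([0.0007, 0.0008, 1.314], [-56.14, 43.83, -2.6])
((0.494, -0.168, 0.3), -19) ([0.0008, 0.0007, 1.6456], [-66.18, 52.05, 0.41])
```

Request:
step_arm(deltas=[[[0,0,0.79],[-29.2,28.5,-2.6],0.5],[[0,0,0.79],[-29.2,28.5,-2.6],0.5],[[0,0,0.79],[-29.2,28.5,-2.6],0.5],[[0,0,0.79],[-29.2,28.5,-2.6],0.5],[[0,0,0.79],[-29.2,28.5,-2.6],0.5],[[0,0,0.79],[-29.2,28.5,-2.6],0.5],[[0,0,0.79],[-29.2,28.5,-2.6],0.5],[[0,0,0.79],[-29.2,28.5,-2.6],0.5],[[0,0,0.79],[-29.2,28.5,-2.6],0.5],[[0,0,0.79],[-29.2,28.5,-2.6],0.5],[[0,0,0.79],[-29.2,28.5,-2.6],0.5],[[0,0,0.79],[-29.2,28.5,-2.6],0.5]])

```text
time: 1.1
position: [0.361, 0.2483, 0.3301]
tcp_rot: [[0.868, 0.497, 0.0], [0.497, -0.868, 0.0], [0.0, -0.0, -1.0]]
ft_force: [-0.2, 0.6, 0.1]
opening: 0.0426
```

```bash
python3 - <<'E'
from h import *
s=bot.state(); print(s['position'],s['q'],s['opening'])
for w in [((.43,.0,.33),0),((.496,-.168,.30),-19)]: print(w,delta(*w))
E
```

```text
[0.36095413 0.24826845 0.33007774] [-56.09508976  10.98272443  16.03097056 117.14022176  -3.80921036
  52.33678578  -8.1858518 ] 0.04264871400622746
((0.43, 0.0, 0.33), 0) ([-0.0001, -0.0003, 0.5206], [-6.36, 24.97, 0.0])
((0.496, -0.168, 0.3), -19) ([-0.0002, -0.0003, 0.8522], [-8.99, 42.83, 3.0])
```

Request:
step_arm(deltas=[[[0,0,0.52],[-6.4,25,0],0.5],[[0,0,0.52],[-6.4,25,0],0.5],[[0,0,0.52],[-6.4,25,0],0.5],[[0,0,0.52],[-6.4,25,0],0.5],[[0,0,0.52],[-6.4,25,0],0.5],[[0,0,0.85],[-9,42.8,3],0.5],[[0,0,0.85],[-9,42.8,3],0.5],[[0,0,0.85],[-9,42.8,3],0.5],[[0,0,0.85],[-9,42.8,3],0.5],[[0,0,0.85],[-9,42.8,3],0.5],[[0,0,0.85],[-9,42.8,3],0.5],[[0,0,0.85],[-9,42.8,3],0.5]])

```text
time: 2.1
position: [0.4972, -0.1695, 0.2989]
tcp_rot: [[0.946, -0.324, -0.001], [-0.324, -0.946, -0.002], [-0.0, 0.002, -1.0]]
ft_force: [-1.3, 1.2, -1.0]
opening: 0.0423
```

```bash
python3 - <<'E'
from h import *
s=bot.state(); print(s['position'],s['tcp_rot'],s['q'],s['opening'],s['time'])
C=cal('wrist'); print(-C[1].T@C[2],C[1][2])
im,d=get_image('wrist'); cv2.imwrite('pics/w1.png',im); np.savez('pics/w1.npz',im=im,d=d)
hsv=cv2.cvtColor(im,cv2.COLOR_BGR2HSV);H,S,V=cv2.split(hsv)
m=((H<6)|(H>174))&(S>150)&(V>70); k,l,st,ce=cv2.connectedComponentsWithStats(m.astype(np.uint8))
for i in range(1,k):
    if st[i,4]>60: print(st[i],ce[i],np.median(d[l==i]),onplane('wrist',ce[i],.138,C),onplane('wrist',ce[i],.082,C))
E
```

```text
[ 0.49724183 -0.16948768  0.29889289] [[ 9.46201750e-01 -3.23575633e-01 -1.02870622e-03]
 [-3.23577144e-01 -9.46199394e-01 -2.13061457e-03]
 [-2.83946246e-04  2.34885705e-03 -9.99997201e-01]] [-13.42355356  24.6101313   34.69955566 108.26045397 -17.2376865
  52.40088034  10.61213444] 0.042272343212437925 2.1
[ 0.5228187  -0.09417855  0.36807077] [-0.10079275 -0.29461799 -0.95028473]
[298   0  31  14 317] [312.53312303   5.69716088] 0.24740176 [[ 0.58140547 -0.04559335  0.138     ]] [[ 0.59566569 -0.03376755  0.082     ]]
[244 168  34  40 923] [260.22101842 186.79414951] 0.24487376 [[ 0.50160787 -0.16348416  0.138     ]] [[ 0.49644509 -0.18035338  0.082     ]]
```

View pics/w1.png

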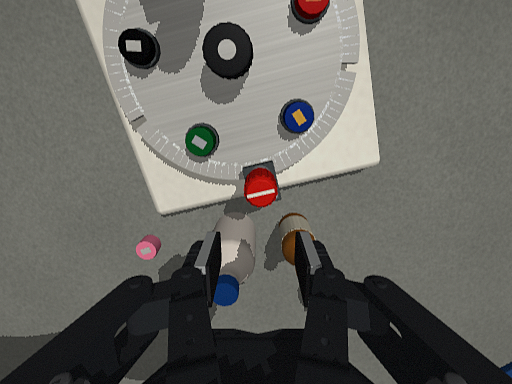

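```bash
python3 - <<'E'
from h import *
f=np.load('pics/w1.npz'); im,d=f['im'],f['d']; C=cal('wrist'); c,R,t=C
hsv=cv2.cvtColor(im,cv2.COLOR_BGR2HSV);H,S,V=cv2.split(hsv)
def comp(m,box):
    M=np.zeros(m.shape,np.uint8);x0,y0,x1,y1=box;M[y0:y1,x0:x1]=m[y0:y1,x0:x1]
    k,l,st,ce=cv2.connectedComponentsWithStats(M);i=1+np.argmax(st[1:,4]);return l==i,ce[i],st[i]
l,ce,st=comp((S<80)&(V>120),(244,180,278,205)); p=onplane('wrist',ce,.138,C)[0]; print('line',ce,st,p)
pts=np.argwhere(l)[:,::-1].astype(np.float32); P=onplane('wrist',pts,.138,C)[:,:2].astype(np.float32); v=cv2.fitLine(P*1000,2,0,.01,.01).ravel(); print(np.degrees(np.arctan2(v[1],v[0])))
l,ce,st=comp((V>110),(214,36,242,64)); h=onplane('wrist',ce,.104,C)[0]; print('hub',ce,st,h)
print('yaw from hub->plunger', np.degrees(np.arctan2(*(h-p)[:2][::-1]))-90, np.linalg.norm((h-p)[:2]))
for nm,m in (('green',(H>50)&(H<90)&(S>100)),('blue',(H>105)&(H<125)&(S>120))):
    l,ce,st=comp(m,(170,80,330,170)); cs=cv2.findContours(l.astype(np.uint8),0,1)[0]; print(nm,st,ce)
for nm,b in(('green',(190,130,210,155)),('blue',(288,105,310,130)),('black',(122,35,146,57))):
    m=(V>110)&((S<70) if nm!='blue' else (H<35)); l,ce,st=comp(m,b); q=onplane('wrist',ce,.082,C)[0]; print(nm,ce,st,q,np.linalg.norm((q-h)[:2]),np.degrees(np.arctan2(*(q-h)[:2][::-1])))
E
```

```text
line [260.35849057 193.1509434 ] [247 189  28   9 106] [ 0.49928999 -0.16667387  0.138     ]
-5.042773
hub [226.46179402  48.98006645] [218  39  18  21 301] [ 0.51016999 -0.04300712  0.104     ]
yaw from hub->plunger -5.027843479883543 0.12414443091467561
green [185 126  31  30 578] [200.53287197 140.30276817]
blue [283 102  31  31 591] [297.70050761 116.21827411]
green [198.775 141.8  ] [192 135  15  14 120] [ 0.45108825 -0.11089858  0.082     ] 0.0899994615632446 -131.0310348674873
blue [298.68992248 116.8372093 ] [292 109  14  17 129] [ 0.55629445 -0.12016428  0.082     ] 0.08989267053485679 -59.129068699254645
black [133.01234568  45.30246914] [126  40  15  12 162] [ 0.42735582 -0.00782221  0.082     ] 0.08997869216633807 156.98102369081886
```

```bash
python3 - <<'E'
from h import *
for w in [((.4993,-.1667,.25),-19),((.4993,-.1667,.176),-19)]: print(w,delta(*w))
E
```

```text
((0.4993, -0.1667, 0.25), -19) ([0.0014, 0.0011, 0.0033], [0.23, -0.14, 4.9])
((0.4993, -0.1667, 0.176), -19) ([0.0014, 0.0011, 0.0033], [0.23, -0.15, 12.3])
```

Request:
step_arm(deltas=[[[0.001,0.001,0.003],[0.2,-0.1,4.9],0.55],[[0.001,0.001,0.003],[0.2,-0.1,4.9],0.55],[[0.001,0.001,0.003],[0.2,-0.1,4.9],0.55],[[0.001,0.001,0.003],[0.2,-0.1,4.9],0.55]])

```text
time: 2.48
position: [0.4988, -0.1648, 0.2515]
tcp_rot: [[0.947, -0.322, 0.0], [-0.322, -0.947, 0.001], [0.0, -0.001, -1.0]]
ft_force: [0.6, -0.4, -0.4]
opening: 0.0472
```

```bash
python3 - <<'E'
from h import *
s=bot.state(); print(s['position'],s['tcp_rot'][:,2],s['opening'])
for w in [((.4993,-.1667,.176),-19)]: print(w,delta(*w))
C=cal('wrist'); im,d=get_image('wrist'); cv2.imwrite('pics/w2.png',im)
hsv=cv2.cvtColor(im,cv2.COLOR_BGR2HSV);H,S,V=cv2.split(hsv)
red=(((H<6)|(H>174))&(S>150)&(V>70)).astype(np.uint8); k,l,st,ce=cv2.connectedComponentsWithStats(red)
for i in range(1,k):
    if st[i,4]>300:
        print(st[i],ce[i]); x,y,w,h,_=st[i]
        if h>w*.9 and y>100:
            m=np.zeros_like(red); m[y:y+h,x:x+w]=((S<80)&(V>120))[y:y+h,x:x+w]; mm=cv2.moments(m,True); p=(mm['m10']/mm['m00'],mm['m01']/mm['m00']); print(p,mm['m00'],onplane('wrist',p,.138,C))
E
```

```text
[ 0.49878248 -0.16479436  0.2515398 ] [ 4.62539406e-04  8.07802730e-04 -9.99999567e-01] 0.04717626465921374
((0.4993, -0.1667, 0.176), -19) ([-0.0009, -0.0002, 0.0037], [0.11, 0.17, 7.55])
[ 240  187   42   50 1414] [260.79632249 210.93493635]
(261.6468085106383, 215.06808510638297) 235.0 [[ 0.50180103 -0.16483106  0.138     ]]
```

Request:
step_arm(deltas=[[[-0.001,0,0],[0.15,0.15,3],0.55],[[-0.001,0,0],[0.15,0.15,5.5],0.55],[[-0.001,0,0],[0.15,0.15,7.5],0.55],[[-0.001,0,0],[0.15,0.15,7.5],0.55],[[-0.001,0,0],[0.15,0.15,7.5],0.55]])

```text
time: 2.95
position: [0.5, -0.1674, 0.177]
tcp_rot: [[0.946, -0.323, 0.001], [-0.323, -0.946, -0.0], [0.001, -0.0, -1.0]]
ft_force: [-0.1, -0.2, 0.5]
opening: 0.0467
```

```bash
python3 - <<'E'
from h import *
s=bot.state(); print(s['position'],s['tcp_rot'][:,2],s['opening'],s['ft_force'])
im,d=get_image('wrist'); cv2.imwrite('pics/w3.png',im)
E
```

```text
[ 0.49997621 -0.16744456  0.17695773] [ 1.07478861e-03 -3.33203487e-04 -9.99999367e-01] 0.046720535450254876 [-0.05642774 -0.15247009  0.52619691]
```

View pics/w3.png

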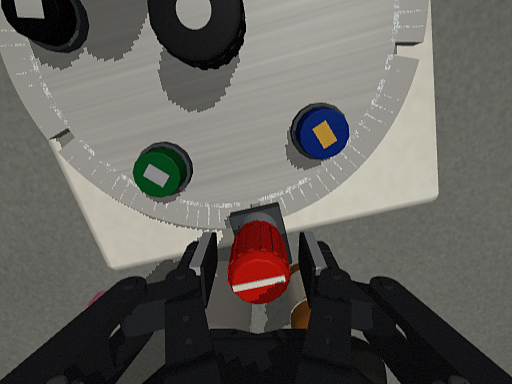

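The knob (about 258,270) is centred between the pads. I'll close on it.

Request:
step_arm(deltas=[[[0,0,0],[0,0,0],0.2],[[0,0,0],[0,0,0],0.1],[[0,0,0],[0,0,0],0.1],[[0,0,0],[0,0,0],0.1],[[0,0,0],[0,0,0],0.1]], newtons=50)

```text
time: 3.42
position: [0.5004, -0.1676, 0.1777]
tcp_rot: [[0.946, -0.323, 0.004], [-0.323, -0.946, -0.0], [0.003, -0.001, -1.0]]
ft_force: [-2.0, 1.0, 13.6]
opening: 0.0288
```

Request:
step_arm(deltas=[[[0,0,0],[0,0,-0.5],0.1],[[0,0,0],[0,0,-1.0],0.1],[[0,0,0],[0,0,-1.55],0.1],[[0,0,0],[0,0,-1.6],0.1],[[0,0,0],[0,0,-1.6],0.1]])

```text
time: 3.83
position: [0.5001, -0.1674, 0.1925]
tcp_rot: [[0.946, -0.323, 0.002], [-0.323, -0.946, -0.001], [0.002, -0.0, -1.0]]
ft_force: [6.3, -1.3, -10.8]
opening: 0.0287
```

Request:
step_arm(deltas=[[[0,0,0.12],[0,0,0],0.1],[[0,0,0.24],[0,0,0],0.1],[[0,0,0.36],[0,0,0],0.1],[[0,0,0.48],[0,0,0],0.1],[[0,0,0.6],[0,0,0],0.1],[[0,0,0.72],[0,0,0],0.1],[[0,0,0.84],[0,0,0],0.1],[[0,0,0.96],[0,0,0],0.1],[[0,0,1.08],[0,0,0],0.1],[[0,0,1.2],[0,0,0],0.1],[[0,0,1.32],[0,0,0],0.1],[[0,0,1.4],[0,0,0],0.1]])

```text
time: 4.83
position: [0.5009, -0.1688, 0.1925]
tcp_rot: [[-0.164, -0.986, 0.004], [-0.986, 0.164, -0.004], [0.003, -0.005, -1.0]]
ft_force: [11.8, -12.2, -12.0]
opening: 0.0287
```

Request:
step_arm(deltas=[[[0,0,0.1],[0,0,0],0.1],[[0,0,0.171],[0,0,0],0.1],[[0,0,0.171],[0,0,0],0.1],[[0,0,0.171],[0,0,0],0.1]])

```text
time: 5.17
position: [0.5009, -0.169, 0.1925]
tcp_rot: [[-0.324, -0.946, 0.004], [-0.946, 0.324, -0.004], [0.003, -0.005, -1.0]]
ft_force: [10.8, -13.4, -10.6]
opening: 0.0285
```

```bash
python3 - <<'E'
from h import *
s=bot.state(); R=s['tcp_rot']; print(np.degrees(np.arctan2(R[1,0],R[0,0])),s['q'],s['torque'])
im,d=get_image('wrist'); cv2.imwrite('pics/w4.png',im)
E
```

```text
-108.92848568230528 [-23.10773905  42.6495883   52.71055577 113.67446402 -46.71588194
  47.50258196 -52.56978564] [-2.85065217 -2.27705458 -0.0130678 ]
```

View pics/w4.png

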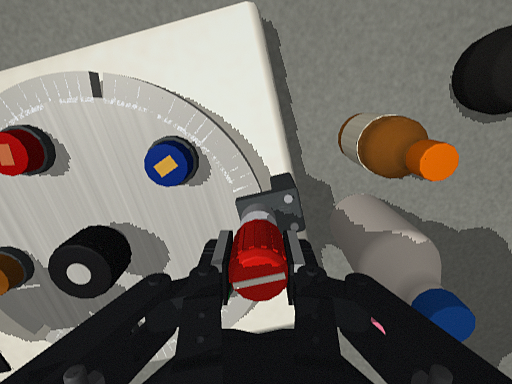

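Request:
step_arm(deltas=[[[0,0,0],[0,0,0.25],0.1],[[0,0,0],[0,0,0.45],0.1],[[0,0,0],[0,0,0.5],0.1],[[0,0,0],[0,0,0.5],0.1]])

```text
time: 5.55
position: [0.5009, -0.1692, 0.188]
tcp_rot: [[-0.324, -0.946, 0.005], [-0.946, 0.324, -0.004], [0.002, -0.006, -1.0]]
ft_force: [8.3, -10.1, 1.8]
opening: 0.0286
```

Request:
step_arm(deltas=[[[0,0,0],[0,0,0],0.5],[[0,0,0],[0,0,0],0.55],[[0,0,0],[0,0,0],0.55],[[0,0,0],[0,0,0],0.55],[[0,0,0],[0,0,0],0.55],[[0,0,0],[0,0,0],0.55]])

```text
time: 6.05
position: [0.4996, -0.1674, 0.1869]
tcp_rot: [[-0.323, -0.946, 0.001], [-0.946, 0.323, -0.0], [-0.0, -0.001, -1.0]]
ft_force: [-0.7, -0.4, 0.0]
opening: 0.0469
```

```bash
python3 - <<'E'
from h import *
print(bot.state()['position'])
im,d=get_image('wrist'); cv2.imwrite('pics/w5.png',im)
E
```

```text
[ 0.49963341 -0.16736916  0.18689997]
```

View pics/w5.png

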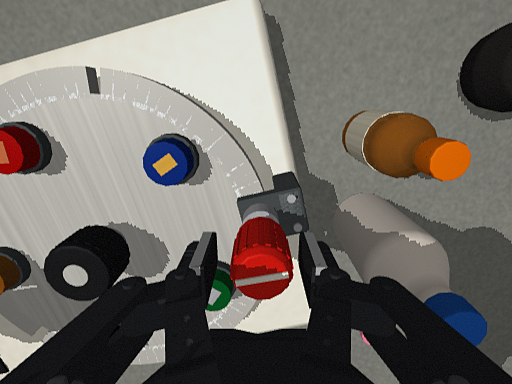

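Request:
step_arm(deltas=[[[0,0,0],[0,0,-4],0.55],[[0,0,0],[0,0,-8],0.55],[[0,0,0],[0,0,-12],0.65],[[0,0,0],[0,0,-14],0.65],[[0,0,0],[0,0,-14],0.65]])

```text
time: 6.52
position: [0.5004, -0.1682, 0.3307]
tcp_rot: [[-0.323, -0.946, 0.006], [-0.946, 0.323, -0.001], [-0.001, -0.006, -1.0]]
ft_force: [0.8, -0.7, -0.6]
opening: 0.0554
```

```bash
python3 - <<'E'
from h import *
s=bot.state(); print(s['position'],s['q'])
for w in [((.511,-.0445,.32),-145),((.511,-.0445,.146),-145)]: print(w,delta(*w))
f=get_image('scene'); cv2.imwrite('pics/s2.png',f[0][100:270,150:420]); 
im,d=f; C=cal('scene'); c,R,t=C
hsv=cv2.cvtColor(im,cv2.COLOR_BGR2HSV);H,S,V=cv2.split(hsv)
m=((H<6)|(H>174))&(S>150)&(V>70); k,l,st,ce=cv2.connectedComponentsWithStats(m.astype(np.uint8))
for i in range(1,k):
    if st[i,4]>60: print(st[i],ce[i])
E
```

```text
[ 0.50039903 -0.16815865  0.33072554] [-31.30595712  33.57667088  65.08387351 106.67066129 -34.68111739
  62.19725239 -61.60909129]
((0.511, -0.0445, 0.32), -145) ([-0.0054, 0.0028, 0.6308], [-12.04, 3.0, 1.07])
((0.511, -0.0445, 0.146), -145) ([-0.0054, 0.0028, 0.6308], [-12.03, 3.1, 18.47])
[213 170  16  22 260] [220.53076923 180.73076923]
[269 239  15  16 177] [275.89830508 247.06779661]
```

Request:
step_arm(deltas=[[[0,0,0.1],[-3,0.8,1],0.67],[[0,0,0.2],[-6,1.6,1],0.67],[[0,0,0.3],[-9,2.4,1],0.67],[[-0.005,0.003,0.42],[-12,3,1],0.67],[[-0.005,0.003,0.54],[-12,3,1],0.67],[[-0.005,0.003,0.54],[-12,3,1],0.67],[[-0.005,0.003,0.54],[-12,3,1],0.67]])

```text
time: 7.15
position: [0.5096, -0.0443, 0.316]
tcp_rot: [[-0.762, -0.648, -0.006], [-0.648, 0.762, -0.001], [0.006, 0.003, -1.0]]
ft_force: [-0.1, -0.7, -1.0]
opening: 0.0576
```

```bash
python3 - <<'E'
from h import *
s=bot.state(); print(s['position'],s['q'],s['opening'])
for w in [((.511,-.0445,.146),-140)]: print(w,delta(*w))
C=cal('wrist');im,d=get_image('wrist'); cv2.imwrite('pics/w6.png',im)
V=cv2.cvtColor(im,cv2.COLOR_BGR2HSV)[...,2]; print(proj('wrist',[(.5102,-.043,.104),(.511,-.0445,.104),(.501,-.1695,.1485)],C))
E
```

```text
[ 0.50963849 -0.04433122  0.31603724] [-48.79184174  40.60757289  74.83810385 109.62148516 -43.34640523
  65.66844977 -96.55010493] 0.057555457767627126
((0.511, -0.0445, 0.146), -140) ([0.003, -0.0056, 0.0068], [-0.19, -0.15, 17.0])
[[255.15196986 178.93693456]
 [255.48973754 177.43259795]
 [364.64691267  86.41183385]]
```

View pics/w6.png

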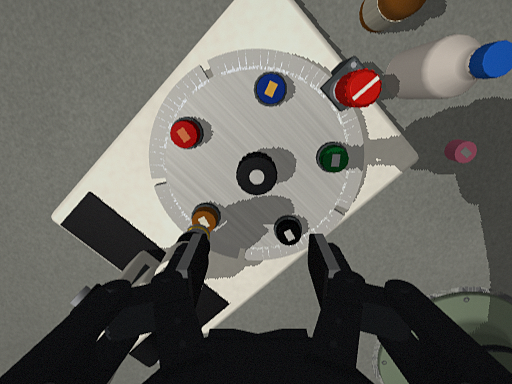

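Request:
step_arm(deltas=[[[0.003,-0.006,0],[-0.1,-0.1,3],0.67],[[0.003,-0.006,0],[-0.1,-0.1,6],0.67],[[0.003,-0.006,0],[-0.1,-0.1,9],0.67],[[0.003,-0.006,0],[-0.1,-0.1,10],0.67],[[0.003,-0.006,0],[-0.1,-0.1,10],0.67]])

```text
time: 7.62
position: [0.51, -0.0451, 0.2156]
tcp_rot: [[-0.764, -0.646, -0.001], [-0.646, 0.764, 0.002], [-0.0, 0.002, -1.0]]
ft_force: [-0.3, -0.2, 1.3]
opening: 0.0572
```

```bash
python3 - <<'E'
from h import *
s=bot.state(); print(s['position'],s['q'],s['ft_force'])
for w in [((.5105,-.045,.152),-140)]: print(w,delta(*w))
f=get_image('scene')[0]; cv2.imwrite('pics/s3.png',cv2.resize(f[60:300,180:440],None,fx=2.3,fy=2.3))
E
```

```text
[ 0.51003111 -0.04514539  0.2156108 ] [-43.09149264  46.18553647  64.83647283 115.15529386 -52.80496476
  55.22104046 -90.04579513] [-0.30206328 -0.22667902  1.27714426]
((0.5105, -0.045, 0.152), -140) ([0.0019, 0.0005, 0.0037], [-0.04, -0.03, 6.36])
```

View pics/s3.png

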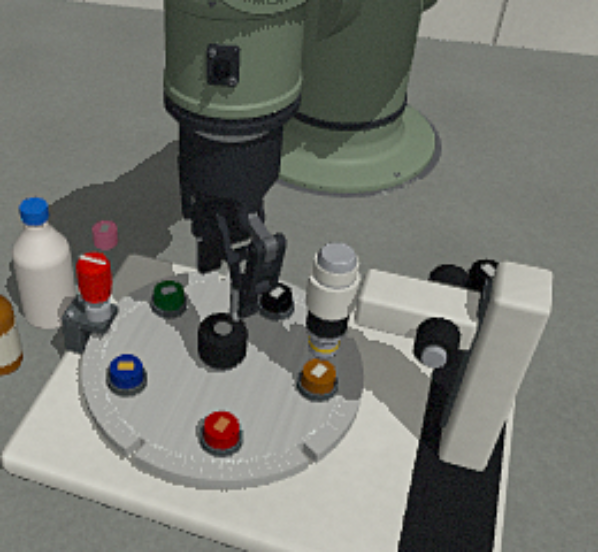

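Request:
step_arm(deltas=[[[0.002,0,0.003],[0,0,2],0.67],[[0.002,0,0.003],[0,0,4],0.67],[[0.002,0,0.003],[0,0,5.5],0.67],[[0.002,0,0.003],[0,0,6.3],0.67],[[0.002,0,0.003],[0,0,6.3],0.67],[[0.002,0,0.003],[0,0,6.3],0.67]])

```text
time: 8.17
position: [0.5115, -0.0446, 0.1551]
tcp_rot: [[-0.766, -0.643, 0.004], [-0.643, 0.766, -0.0], [-0.003, -0.003, -1.0]]
ft_force: [0.5, -1.2, 0.3]
opening: 0.0571
```

Request:
step_arm(deltas=[[[0,0,0],[0,0,0],0.4],[[0,0,0],[0,0,0],0.3],[[0,0,0],[0,0,0],0.3],[[0,0,0],[0,0,0],0.3],[[0,0,0],[0,0,0],0.3]], newtons=40)

```text
time: 8.58
position: [0.5106, -0.0453, 0.1554]
tcp_rot: [[-0.766, -0.642, 0.003], [-0.642, 0.766, -0.001], [-0.002, -0.003, -1.0]]
ft_force: [-9.3, -3.7, 15.9]
opening: 0.0426
```

```bash
python3 - <<'E'
from h import *
s=bot.state(); R=s['tcp_rot'];print(s['position'],s['q'],s['ft_force'],s['opening'],np.degrees(np.arctan2(R[1,0],R[0,0])))
E
```

```text
[ 0.51057283 -0.04534148  0.15536994] [-39.61030495  50.14606704  58.4144666  117.1837761  -59.59243585
  49.26788329 -85.58805789] [-9.31591592 -3.71762063 15.92758749] 0.04260029317182134 -140.02230351174165
```

Request:
step_arm(deltas=[[[0,0,-0.05],[0,0,0],0.3],[[0,0,-0.12],[0,0,0],0.3],[[0,0,-0.2],[0,0,0],0.3],[[0,0,-0.28],[0,0,0],0.3],[[0,0,-0.36],[0,0,0],0.3],[[0,0,-0.44],[0,0,0],0.3]])

```text
time: 9.08
position: [0.5105, -0.0455, 0.1554]
tcp_rot: [[-0.416, -0.909, 0.003], [-0.909, 0.416, -0.001], [-0.001, -0.003, -1.0]]
ft_force: [-12.1, -6.4, 17.5]
opening: 0.0424
```

```bash
python3 - <<'E'
from h import *
s=bot.state(); R=s['tcp_rot'];print(s['position'],s['q'],s['ft_force'],s['torque'],np.degrees(np.arctan2(R[1,0],R[0,0])))
E
```

```text
[ 0.51048625 -0.0454955   0.15536011] [-36.9641549   46.52230332  52.87921971 117.09110744 -54.63012561
  45.14684054 -64.62431101] [-12.06504409  -6.39940941  17.49346352] [-1.24540184  2.41496421 -0.14554021] -114.60886827563532
```

Turning well; 46.6° remain (−0.817 rad; commanded −0.44 of −1.257).

Request:
step_arm(deltas=[[[0,0,-0.08],[0,0,0],0.3],[[0,0,-0.16],[0,0,0],0.3],[[0,0,-0.24],[0,0,0],0.3],[[0,0,-0.32],[0,0,0],0.3],[[0,0,-0.4],[0,0,0],0.3],[[0,0,-0.48],[0,0,0],0.3],[[0,0,-0.56],[0,0,0],0.3],[[0,0,-0.64],[0,0,0],0.3],[[0,0,-0.72],[0,0,0],0.3],[[0,0,-0.78],[0,0,0],0.3],[[0,0,-0.817],[0,0,0],0.3],[[0,0,-0.817],[0,0,0],0.3]])

```text
time: 10.08
position: [0.5104, -0.0459, 0.1554]
tcp_rot: [[0.376, -0.926, 0.003], [-0.926, -0.376, -0.001], [0.002, -0.003, -1.0]]
ft_force: [-10.5, -7.6, 17.6]
opening: 0.0427
```

Request:
step_arm(deltas=[[[0,0,0],[0,0,0],0.3],[[0,0,0],[0,0,0],0.3]])

```text
time: 10.25
position: [0.5104, -0.0459, 0.1553]
tcp_rot: [[0.374, -0.927, 0.003], [-0.927, -0.374, -0.001], [0.002, -0.003, -1.0]]
ft_force: [-10.9, -8.0, 18.3]
opening: 0.0428
```

```bash
cat > ang.py <<'E'
from h import *
n='wrist'; s=bot.state(); R=s['tcp_rot'];print(s['position'],s['ft_force'],s['torque'],np.degrees(np.arctan2(R[1,0],R[0,0])),s['q'])
C=cal('top'); im,d=get_image('top'); cv2.imwrite('pics/t_%d.png'%(s['time']*100),im)
hsv=cv2.cvtColor(im,cv2.COLOR_BGR2HSV);H,S,V=cv2.split(hsv)
for nm,m in (('green',(H>50)&(H<90)&(S>100)),('blue',(H>105)&(H<125)&(S>150)&(V>90)),('red',((H<6)|(H>174))&(S>150)&(V>90))):
    k,l,st,ce=cv2.connectedComponentsWithStats(m.astype(np.uint8))
    for i in range(1,k):
        q=onplane('top',ce[i],.082,C)[0]
        r=np.linalg.norm(q[:2]-[.506,-.0444])
        if st[i,4]>20 and r<.12: print(nm,st[i],q,r,np.degrees(np.arctan2(*(q[:2]-[.506,-.0444])[::-1])))
E
python3 ang.py
```

```text
[ 0.51043948 -0.04588344  0.15533867] [-10.89286381  -8.01724816  18.29050624] [-1.45883015  2.35555636  0.1049298 ] -68.03692696646576 [-30.55155425  40.73206755  41.50772627 116.82363313 -43.60975105
  38.73709458 -28.21868413]
green [265 146  10  12  50] [ 0.54940761 -0.12375631  0.082     ] 0.09045244130439035 -61.32149996269079
```

Request:
step_arm(deltas=[[[0,0,0],[0,0,0],0.5],[[0,0,0],[0,0,0],0.67],[[0,0,0],[0,0,0],0.67],[[0,0,0],[0,0,0],0.67],[[0,0,0],[0,0,-3],0.67],[[0,0,0],[0,0,-7],0.67],[[0,0,0],[0,0,-11],0.67],[[0,0,0],[0,0,-15],0.67],[[0,0,0],[0,0,-17],0.67],[[0,0,0],[0,0,-17],0.67],[[0,0,0],[0,0,-17],0.67]])

```text
time: 11.22
position: [0.5108, -0.0438, 0.3248]
tcp_rot: [[0.376, -0.927, 0.005], [-0.927, -0.376, 0.001], [0.001, -0.005, -1.0]]
ft_force: [-0.8, 0.3, -0.1]
opening: 0.0574
```

```bash
python3 - <<'E'
from h import *
s=bot.state(); print(s['position'],s['q'],s['time'])
for w in [((.501,-.169,.32),-109),((.501,-.169,.187),-109)]: print(w,delta(*w))
C=cal('wrist');im,d=get_image('wrist'); cv2.imwrite('pics/w7.png',im); np.savez('pics/w7.npz',im=im,d=d)
print(proj('wrist',[(.511,-.0445,.104)],C))
E
```

```text
[ 0.51080142 -0.0438461   0.3247625 ] [-42.5357298   28.21300693  57.49490485 109.04725625 -28.20356761
  57.91870674 -40.5293453 ] 11.2167
((0.501, -0.169, 0.32), -109) ([-0.0051, 0.0008, 0.7173], [11.23, 5.62, 0.46])
((0.501, -0.169, 0.187), -109) ([-0.0051, 0.0008, 0.7173], [11.21, 5.68, 13.76])
[[258.04271679 177.90747848]]
```

View pics/w7.png

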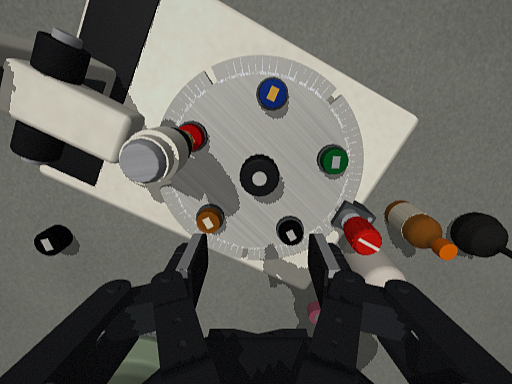

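```bash
cat > m.py <<'E'
from h import *
import sys
def run(npz,C,seeds,yaw=-5.03):
    im=np.load(npz)['im']; hsv=cv2.cvtColor(im,cv2.COLOR_BGR2HSV);H,S,V=cv2.split(hsv)
    P={}
    for nm,(u,v) in seeds.items():
        m=((V>110)&((H<35)&(S>80) if nm=='blue' else S<70 )).astype(np.uint8); 
        M=np.zeros_like(m); M[v-12:v+13,u-12:u+13]=m[v-12:v+13,u-12:u+13]
        k,l,st,ce=cv2.connectedComponentsWithStats(M); i=1+np.argmax(st[1:,4])
        P[nm]=onplane('wrist',ce[i],.104 if nm=='hub' else .082,C)[0,:2]; print(nm,st[i],ce[i].round(1),P[nm].round(4))
    h=P['hub']
    for nm in P:
        if nm!='hub': e=P[nm]-h; a=np.degrees(np.arctan2(e[1],e[0])); print(nm,np.linalg.norm(e).round(4),round(a,2),'dev',round((a-(90+yaw)+36)%72-36,2))
E
python3 - <<'E'
from m import *
run('pics/w7.npz',cal('wrist'),dict(hub=(259,178),blue=(273,93),green=(335,162),black=(291,232),amber=(208,224)))
E
```

```text
hub [252 172  15  14 162] [259.  178.4] [ 0.5104 -0.0456]
blue [267  86  12  16 115] [272.4  93.3] [ 0.5977 -0.0256]
green [332 156   9  13  92] [335.7 161.6] [ 0.5567 -0.1224]
black [286 230  10  11  71] [290.8 235. ] [ 0.4515 -0.113 ]
amber [203 217  10  12  75] [207.5 222.7] [ 0.4281 -0.0104]
blue 0.0896 12.88 dev -0.09
green 0.0897 -58.88 dev 0.15
black 0.0894 -131.14 dev -0.11
amber 0.0895 156.82 dev -0.15
```

Request:
step_arm(deltas=[[[0,0,0.1],[3,1.5,0.5],0.6],[[0,0,0.2],[6,3,0.5],0.6],[[0,0,0.3],[9,4.5,0.5],0.55],[[0,0,0.42],[11.2,5.6,0.5],0.55],[[-0.005,0,0.54],[11.2,5.6,0.5],0.55],[[-0.005,0,0.66],[11.2,5.6,0.5],0.55],[[-0.005,0,0.717],[11.2,5.6,0.5],0.55],[[-0.005,0,0.717],[11.2,5.6,0.5],0.55],[[-0.005,0,0.717],[11.2,5.6,0.5],0.55],[[-0.005,0,0.717],[11.2,5.6,0.5],0.55]])

```text
time: 12.1
position: [0.5005, -0.1689, 0.3183]
tcp_rot: [[-0.324, -0.946, -0.003], [-0.946, 0.324, -0.0], [0.001, 0.003, -1.0]]
ft_force: [0.1, -0.8, -0.5]
opening: 0.047
```

```bash
python3 - <<'E'
from h import *
s=bot.state(); print(s['position'],s['q'],s['time'])
for w in [((.501,-.169,.187),-109)]: print(w,delta(*w))
C=cal('wrist');im,d=get_image('wrist'); cv2.imwrite('pics/w8.png',im); 
hsv=cv2.cvtColor(im,cv2.COLOR_BGR2HSV);H,S,V=cv2.split(hsv)
m=((H<6)|(H>174))&(S>150)&(V>70); k,l,st,ce=cv2.connectedComponentsWithStats(m.astype(np.uint8))
for i in range(1,k):
    if st[i,4]>200:
        x,y,w,h,_=st[i]; r=np.zeros_like(H); r[y:y+h,x:x+w]=1
        k2,l2,st2,ce2=cv2.connectedComponentsWithStats((((S<80)&(V>120))&(r>0)&(l!=i)).astype(np.uint8))
        j=1+np.argmax(st2[1:,4]) if k2>1 else None
        print(st[i],ce[i], j and (st2[j],ce2[j],onplane('wrist',ce2[j],.1485,C)))
print(proj('wrist',[(.501,-.169,.1485)],C))
E
```

```text
[ 0.50048236 -0.16894564  0.31833523] [-31.12545144  35.76151495  65.95614108 107.18302169 -36.99458726
  62.24860166 -59.40837455] 12.1
((0.501, -0.169, 0.187), -109) ([0.0026, -0.0009, 0.0018], [-0.02, -0.08, 13.13])
[242 167  33  38 832] [257.83293269 185.26201923] (array([245, 188,  27,   8, 100], dtype=int32), array([258.03, 191.39]), array([[ 0.49989772, -0.16934895,  0.1485    ]]))
[ 74 199  25  26 354] [ 86.6920904  211.98870056] (array([ 74, 199,   8,  10,  44], dtype=int32), array([ 76.34090909, 201.97727273]), array([[ 0.54475801, -0.00616019,  0.1485    ]]))
[[257.28223303 190.42853017]]
```

Well aligned; descend, grip, lift, turn back.

Request:
step_arm(deltas=[[[0.003,0,0.002],[0,0,4],0.55],[[0.003,0,0.002],[0,0,8],0.55],[[0.003,0,0.002],[0,0,11],0.55],[[0.003,0,0.002],[0,0,13.1],0.55],[[0.003,0,0.002],[0,0,13.1],0.55],[[0.003,0,0.002],[0,0,13.1],0.55]])

```text
time: 12.65
position: [0.5002, -0.1693, 0.188]
tcp_rot: [[-0.328, -0.945, -0.0], [-0.945, 0.328, -0.001], [0.001, -0.0, -1.0]]
ft_force: [0.4, -0.2, 1.0]
opening: 0.0467
```

Request:
step_arm(deltas=[[[0,0,0],[0,0,0],0.2],[[0,0,0],[0,0,0],0.1],[[0,0,0],[0,0,0],0.1],[[0,0,0],[0,0,0],0.1],[[0,0,0],[0,0,0],0.1]], newtons=50)

```text
time: 13.07
position: [0.5009, -0.1695, 0.1894]
tcp_rot: [[-0.328, -0.945, 0.003], [-0.945, 0.328, -0.002], [0.001, -0.004, -1.0]]
ft_force: [-1.8, -2.8, 5.7]
opening: 0.0288
```

Request:
step_arm(deltas=[[[0,0,0],[0,0,-0.3],0.1],[[0,0,0],[0,0,-0.55],0.1],[[0,0,0],[0,0,-0.55],0.1],[[0,0,0],[0,0,-0.55],0.1]])

```text
time: 13.4
position: [0.5008, -0.1694, 0.1943]
tcp_rot: [[-0.328, -0.945, 0.002], [-0.945, 0.328, -0.002], [0.001, -0.003, -1.0]]
ft_force: [3.3, -5.8, -11.7]
opening: 0.0287
```

Request:
step_arm(deltas=[[[0,0,-0.12],[0,0,0],0.1],[[0,0,-0.24],[0,0,0],0.1],[[0,0,-0.36],[0,0,0],0.1],[[0,0,-0.48],[0,0,0],0.1],[[0,0,-0.6],[0,0,0],0.1],[[0,0,-0.72],[0,0,0],0.1],[[0,0,-0.84],[0,0,0],0.1],[[0,0,-0.96],[0,0,0],0.1],[[0,0,-1.08],[0,0,0],0.1],[[0,0,-1.2],[0,0,0],0.1],[[0,0,-1.32],[0,0,0],0.1],[[0,0,-1.44],[0,0,0],0.1]])

```text
time: 14.4
position: [0.5004, -0.1684, 0.1938]
tcp_rot: [[0.897, -0.442, 0.001], [-0.442, -0.897, -0.001], [0.001, 0.0, -1.0]]
ft_force: [0.1, 2.7, -12.3]
opening: 0.0284
```

Request:
step_arm(deltas=[[[0,0,-0.1],[0,0,0],0.1],[[0,0,-0.131],[0,0,0],0.1],[[0,0,-0.131],[0,0,0],0.1],[[0,0,-0.131],[0,0,0],0.1]])

```text
time: 14.73
position: [0.5003, -0.1684, 0.1936]
tcp_rot: [[0.944, -0.33, 0.001], [-0.33, -0.944, -0.0], [0.001, -0.0, -1.0]]
ft_force: [0.8, 5.2, -10.6]
opening: 0.0288
```

```bash
python3 - <<'E'
from h import *
s=bot.state(); R=s['tcp_rot'];print(s['position'],s['ft_force'],s['torque'],np.degrees(np.arctan2(R[1,0],R[0,0])),s['q'])
C=cal('wrist');im,d=get_image('wrist'); cv2.imwrite('pics/w9.png',im)
hsv=cv2.cvtColor(im,cv2.COLOR_BGR2HSV);H,S,V=cv2.split(hsv)
M=np.zeros_like(H); M[260:305,228:292]=((S<80)&(V>120))[260:305,228:292]
k,l,st,ce=cv2.connectedComponentsWithStats(M)
for j in range(1,k):
    if st[j,4]>40:
        P=onplane('wrist',np.argwhere(l==j)[:,::-1],.153,C)[:,:2].astype(np.float32)*1000; v=cv2.fitLine(P,2,0,.01,.01).ravel(); print(st[j],ce[j],np.degrees(np.arctan2(v[1],v[0])),P.mean(0))
E
```

```text
[ 0.50027893 -0.16844324  0.19356992] [  0.81788789   5.2389428  -10.58781586] [ 1.2460676  -0.0254708   0.04378554] -19.27637994707003 [ -9.90499157  33.87821466  30.77769599 113.00069183 -26.3225568
  40.03801777  17.86441956]
[232 272  47  14 296] [254.70608108 278.69256757] -7.20198 [ 498.78018 -168.24565]
```

Request:
step_arm(deltas=[[[0,0,-0.025],[0,0,0],0.1],[[0,0,-0.025],[0,0,0.3],0.1],[[0,0,-0.025],[0,0,0.6],0.1],[[0,0,-0.025],[0,0,0.9],0.1],[[0,0,-0.025],[0,0,1.2],0.1],[[0,0,-0.025],[0,0,1.3],0.1],[[0,0,-0.025],[0,0,1.3],0.1]])

```text
time: 15.37
position: [0.5003, -0.1684, 0.1803]
tcp_rot: [[0.952, -0.305, 0.0], [-0.305, -0.952, -0.0], [0.0, 0.0, -1.0]]
ft_force: [-1.3, 5.9, -7.2]
opening: 0.0286
```

Request:
step_arm(deltas=[[[0,0,0],[0,0,0],0.4],[[0,0,0],[0,0,0],0.55],[[0,0,0],[0,0,0],0.55],[[0,0,0],[0,0,0],0.55],[[0,0,0],[0,0,-3],0.55],[[0,0,0],[0,0,-7],0.55],[[0,0,0],[0,0,-11],0.55],[[0,0,0],[0,0,-13],0.55],[[0,0,0],[0,0,-13],0.55],[[0,0,0],[0,0,-13],0.55]])

```text
time: 16.2
position: [0.5006, -0.169, 0.3114]
tcp_rot: [[0.953, -0.304, 0.003], [-0.304, -0.953, -0.001], [0.004, -0.0, -1.0]]
ft_force: [-0.3, 0.5, -0.0]
opening: 0.0473
```

```bash
python3 - <<'E'
from m import *
s=bot.state(); print(s['position'],s['ft_force'],s['time'])
C=cal('wrist');im,d=get_image('wrist'); cv2.imwrite('pics/w10.png',im); np.savez('pics/w10.npz',im=im,d=d)
c,R,t=C
hsv=cv2.cvtColor(im,cv2.COLOR_BGR2HSV);H,S,V=cv2.split(hsv)
m=((H<6)|(H>174))&(S>150)&(V>70); k,l,st,ce=cv2.connectedComponentsWithStats(m.astype(np.uint8))
for i in range(1,k):
    if st[i,4]>200: print('red',st[i],ce[i])
im,d=get_image('scene'); cv2.imwrite('pics/s4.png',im)
H,S,V=cv2.split(cv2.cvtColor(im,cv2.COLOR_BGR2HSV))
for nm,m in(('red',((H<6)|(H>174))&(S>150)&(V>90)),('orange',(H>8)&(H<16)&(S>180)&(V>100)),('blue',(H>105)&(H<125)&(S>150)&(V>90))):
    k,l,st,ce=cv2.connectedComponentsWithStats(m.astype(np.uint8))
    for i in range(1,k):
        if st[i,4]>50: print(nm,st[i],ce[i].round(1))
E
```

```text
[ 0.50062003 -0.1689655   0.31138882] [-0.25837176  0.4543796  -0.04268829] 16.2
red [241 167  32  37 826] [256.36319613 184.93220339]
red [214 173  15  22 255] [221.1 184.2]
red [312 216  14  15 129] [318.9 224.2]
orange [167 177  11  11  80] [172.2 182.2]
blue [188 146  13  12 112] [194.1 151.6]
blue [269 239  15  16 139] [276.3 246.3]
```

View pics/w10.png

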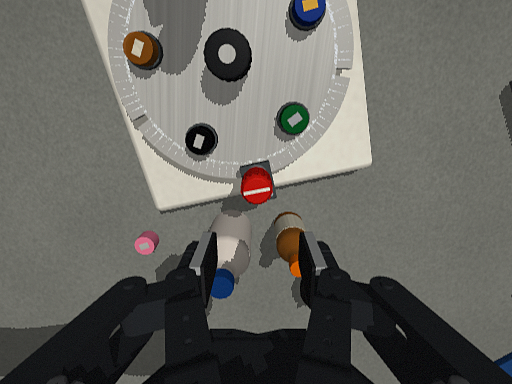

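```bash
python3 - <<'E'
from m import *
run('pics/w10.npz',cal('wrist'),dict(hub=(227,54),green=(294,119),black=(199,142),amber=(138,48)))
sign_off()
E
```

```text
hub [218  44  18  20 269] [226.5  53.3] [ 0.5097 -0.0457]
green [287 112  15  15 118] [294.5 119. ] [ 0.5555 -0.1224]
black [193 134  11  15 107] [198.2 140.9] [ 0.4508 -0.113 ]
amber [132  38  12  19 144] [137.2  47.4] [ 0.4274 -0.0105]
green 0.0894 -59.13 dev -0.1
black 0.0894 -131.19 dev -0.16
amber 0.0894 156.85 dev -0.12
the job is handed in; nothing more can be done
```

The red mount is under the lens, the carousel is locked there with the plunger home, and the job was handed in about 16 s into the 61 s allowed. I pulled up the plunger, gave it a quarter turn and parked it. Then I turned the carousel 72° counter-clockwise by its knob, turned the plunger back and let it drop into the notch.

**Last checks:**
- **Plunger:** the red knob is back at exactly its starting pixel in the scene view, and the gripper is clear of it at about zero wrist force.
- **Carousel:** the green, black and amber mounts sit within 0.2° of their stations, which puts the red mount well under 1 mm off the lens axis by calculation. The lens hides it from the wrist camera, so I confirmed it only by its position in the scene view.
- **Bystanders:** the bottle caps are within half a pixel of where they started. I did not re-measure the blower, but the arm stayed away from it.

One reading disagreed: before lowering the plunger, the knob's line was about 2° off its home direction. I turned it 1.4° to correct this, and it dropped in.

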